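# Clear the fossil bench

### The job

Clear the fossil bench: put every flat trilobite slab into the shallow white tray and every round ammonite into the deep plywood crate, each lying face up, flat on the floor of its box and not on another, and set down, never dropped. Hang every pair of ear defenders over the steel bar by the headband, with one cup hanging on each side of the bar. Leave the jar, the mug and the brush where they are.

Things in the scene. Friction and masses are not known exactly. Their poses are not given: they have to be found in the camera images.
- slab1: dark grey stone slab with a trilobite in relief on its top: a rectangle 90 x 45 x 16 mm (relief up to 3 mm more), lying flat on the bench; may be absent. Origin at the centre of its underside, x along the 90 mm length, z up
- slab2: dark grey stone slab with a trilobite in relief on its top: a rectangle 90 x 45 x 16 mm (relief up to 3 mm more), lying flat on the bench; may be absent. Origin at the centre of its underside, x along the 90 mm length, z up
- slab3: dark grey stone slab with a trilobite in relief on its top: a rectangle 90 x 45 x 16 mm (relief up to 3 mm more), lying flat on the bench; may be absent. Origin at the centre of its underside, x along the 90 mm length, z up
- ammonite1: dark grey stone ammonite: a round disc, diameter 60 mm, 26 mm thick, with a spiral on its top, lying flat on the bench; may be absent. Origin at the centre of its underside, z up
- ammonite2: dark grey stone ammonite: a round disc, diameter 60 mm, 26 mm thick, with a spiral on its top, lying flat on the bench; may be absent. Origin at the centre of its underside, z up
- ammonite3: dark grey stone ammonite: a round disc, diameter 60 mm, 26 mm thick, with a spiral on its top, lying flat on the bench; may be absent. Origin at the centre of its underside, z up
- slab_tray: shallow white tray, fixed, 145 x 235 mm outside, 25 mm high, walls and floor 5 mm thick. Origin at the centre of its underside, y along the 235 mm length, z up
- crate: deep plywood crate, fixed, 145 x 235 mm outside, 50 mm high, walls and floor 6 mm thick. Origin at the centre of its underside, y along the 235 mm length, z up
- ears1: grey and black ear defenders standing on their cups, headband arched on top; may be absent. 158 mm high, 144 mm over the cups (y), cups 58 mm (x) x 76 mm high, 78 mm clear between them. The band's crown is a black pad 32 (x) x 72 (y) x 28 mm thick, from 130 to 158 mm above the feet: grip it across its 32 mm. Origin at foot level midway between the cups, z up
- ears1_crown (a point): centre of the underside of the headband's crown pad, 130 mm above the feet
- ears2: grey and black ear defenders standing on their cups, headband arched on top; may be absent. 158 mm high, 144 mm over the cups (y), cups 58 mm (x) x 76 mm high, 78 mm clear between them. The band's crown is a black pad 32 (x) x 72 (y) x 28 mm thick, from 130 to 158 mm above the feet: grip it across its 32 mm. Origin at foot level midway between the cups, z up
- ears2_crown (a point): centre of the underside of the headband's crown pad, 130 mm above the feet
- rail: fixed steel hanging rail: a horizontal round bar, diameter 16 mm, along the rail's x, clear 300 mm between two dark upright posts 158 mm high. Origin on the table midway between the posts, z up; the bar's top is 150 mm above the table
- rail_top (a point): top of the bar, midway between the posts
- jar: small amber glass jar, diameter 52 mm, 75 mm high; bystander. Origin at the centre of its underside
- mug: white mug, diameter 80 mm, 90 mm high; bystander. Origin at the centre of its underside
- brush: cleaning brush 170 mm long lying on the bench; bystander. Origin at its middle

How it is judged:
At the end, for the whole second after the job is handed in: Slabs in the white tray, ammonites in the crate, each flat (0.15 rad) on its floor, none stacked, at rest; every ear defender hangs still on the bar between the posts, crown pad centre within 35 mm of the bar, headband square to it within 0.5 rad, upright within 0.4 rad (x of slab1 in the frame of slab_tray between -0.066 and 0.066 m and y of slab1 in the frame of slab_tray between -0.108 and 0.108 m and z of slab1 in the frame of slab_tray between -0.002 and 0.014 m and angle between each of slab1, slab2, slab3, ammonite1, ammonite2, ammonite3's own z axis and vertical below 0.15 rad and linear speed of each of slab1, slab2, slab3, ammonite1, ammonite2, ammonite3 below 0.03 m/s and x of slab2 in the frame of slab_tray between -0.066 and 0.066 m and y of slab2 in the frame of slab_tray between -0.108 and 0.108 m and z of slab2 in the frame of slab_tray between -0.002 and 0.014 m and x of slab3 in the frame of slab_tray between -0.066 and 0.066 m and y of slab3 in the frame of slab_tray between -0.108 and 0.108 m and z of slab3 in the frame of slab_tray between -0.002 and 0.014 m and x of ammonite1 in the frame of crate between -0.066 and 0.066 m and y of ammonite1 in the frame of crate between -0.108 and 0.108 m and z of ammonite1 in the frame of crate between -0.002 and 0.014 m and x of ammonite2 in the frame of crate between -0.066 and 0.066 m and y of ammonite2 in the frame of crate between -0.108 and 0.108 m and z of ammonite2 in the frame of crate between -0.002 and 0.014 m and x of ammonite3 in the frame of crate between -0.066 and 0.066 m and y of ammonite3 in the frame of crate between -0.108 and 0.108 m and z of ammonite3 in the frame of crate between -0.002 and 0.014 m and x of ears1_crown in the frame of rail between -0.14 and 0.14 m and y of ears1_crown in the frame of rail between -0.035 and 0.035 m and z of ears1_crown in the frame of rail between 0.138 and 0.168 m and angle between each of ears1, ears2's own z axis and vertical below 0.4 rad and angle between the y axis of each of ears1, ears2 and the y axis of rail, either way round below 0.5 rad and contact force between each of ears1, ears2 and rail above 0.5 N and linear speed of each of ears1, ears2 below 0.05 m/s and x of ears2_crown in the frame of rail between -0.14 and 0.14 m and y of ears2_crown in the frame of rail between -0.035 and 0.035 m and z of ears2_crown in the frame of rail between 0.138 and 0.168 m); the robot touches nothing.
It fails at once if the jar, the mug or the brush is displaced by more than 3 cm (distance of any of jar, mug, brush from where it was at the start of the episode above 0.03 m).
It fails at once if a fossil is dropped from more than about 6 cm ((linear speed of slab1 above 1.1 m/s and contact force between slab1 and the fingers below 0.01 N) or (linear speed of slab2 above 1.1 m/s and contact force between slab2 and the fingers below 0.01 N) or (linear speed of slab3 above 1.1 m/s and contact force between slab3 and the fingers below 0.01 N) or (linear speed of ammonite1 above 1.1 m/s and contact force between ammonite1 and the fingers below 0.01 N) or (linear speed of ammonite2 above 1.1 m/s and contact force between ammonite2 and the fingers below 0.01 N) or (linear speed of ammonite3 above 1.1 m/s and contact force between ammonite3 and the fingers below 0.01 N)).
Of slab1, slab2, slab3, ammonite1, ammonite2, ammonite3 only 5 to 6 are there at a start; the rules pass over those that are not, and their reading is None.
Of ears1, ears2 only 1 to 2 are there at a start; the rules pass over those that are not, and their reading is None.
At some moment in a run one of slab1, slab2, slab3, ammonite1, ammonite2, ammonite3 may be knocked a few centimetres aside while the robot is not near it.
It also fails if it takes over 210 s, if anything falls off the work surface, if the arm or the gripper's body presses on something with over 40 N, if the wrist force passes 120 N, or if a joint passes its speed limit or range.

### The arm

A 7-joint arm with a two-finger parallel gripper is mounted at the origin on the work surface. World frame = base frame: x ahead of the robot, y to its left, z up, the work surface at z = 0. Lengths are in m, angles in rad, forces in N, time in s.
With the tool pointing down it reaches from about 0.4 to 0.9 m from the base axis. Payload 5.5 kg.
Tool frame: the origin (TCP) lies midway between the tips of the shut fingers; the grasp point (between the pads) lies behind it (ctrl.grip_point_offset is the z of the grasp point in the tool frame, in m); z points along the fingers, y is the line along which they close (so a half turn about z gives the same grasp; the last joint's range is limited). The gripper opens to 85 mm and grips with 20 to 120 N. Pads are 22 mm wide; open, the fingers measure 114 mm over their backs; the gripper's body (76 mm by 85 mm) begins 54 mm behind the grasp point. The pads swing forward as they close: fully open they stand 13 mm farther back than shut.
Start: joints at [1.56, 0.501, -0.427, 1.55, 0.221, 1.138, -0.21], TCP at [0.176, -0.626, 0.231] pointing down, gripper open.
Joint ranges: [-2.88, 2.88], [-0.31, 2.03], [-1.54, 1.56], [0.2, 2.42], [-1.41, 4.55], [0.19, 2.02], [-2.57, 2.57]. Speed limits (rad/s): [2.57, 2.57, 3.14, 3.14, 3.14, 3.14, 3.14].

### API

Orientations are given as a unit quaternion [x, y, z, w].
In Python, from bench import ctrl gives the robot as it stands. Calls block until the motion is done:
- ctrl.move_to(position, orientation): joint-space move of the TCP to a pose.
- ctrl.move_straight(position, max_speed=0.15, frame=None): straight line of the TCP; frame=None keeps the orientation; max_speed is the mean speed in m/s.
- ctrl.set_joints(angles): joint-space move.
- ctrl.open() and ctrl.gripper_close(strength=None): open the fingers fully, or close them until they stop; strength is the grip in N (None keeps the last).
- ctrl.dwell(seconds).
- ctrl.ik(position, orientation): joint angles nearest the present ones, or None.
- ctrl.sense(): the state.
- ctrl.snapshot(name): name is "side" or "top" or "wrist"; returns (picture, depth): 384x512x3 uint8, red, green, blue; 384x512 float32, m along the optical axis (not along the pixel's ray), 0 where there is no reading.
- ctrl.camera_info(name): a dict with "intrinsics" (3x3 intrinsics, pixels), "R" (3x3) and "t" (3): a world point X has camera coordinates R X + t; the wrist camera has in their place "T_tool_cam" (4x4, takes a point from camera to tool coordinates, whose origin is the TCP and whose axes are the flange's). Camera axes: x right, y down, z forward; pixel columns grow to the right and rows downward; lengths in m; the calibration is good to about 2 mm. The wrist camera is an equidistant fisheye: a pixel r from the principal point sees the ray r / f radians off the axis. A picture is of the moment at which its call begins: read the wrist's pose just before it. camera_info takes no time and is no camera call.
A pose or a line that the arm cannot do raises ctrl.IKError and nothing moves.
- ctrl.job_done(): hands the job in; it is judged then, once.
Trained networks look in the newest picture that a camera, given by its name, has taken for a name from the list of things; names that differ only in an ending like _2 or _b are one class to them, and where a whole thing is asked for, a point or a joint stands for the part that bears it (a point fixed in the world has none). Each returns a list of dicts, best first, with "p" (0 to 1); they miss things now and then, are a little off and sometimes report something else, mostly with a low value. They report only what shows in the picture. A call takes as long as a camera call.
- ctrl.boxes_of(camera, name): "box" ([left, top, right, bottom] in pixels, round what is visible of it).
- ctrl.tip_of(camera, name): "centre" ([column, row] in pixels: a listed point, or the origin of a listed thing).
The state is a dict: "clock": time; "joint_pos": joint angles; "qvel": joint speeds; "joint_efforts": joint torques, N m; "tool_pos": TCP position; "tool_rot": TCP orientation; "contact_force": force on the tool from outside, world axes, zero at the start; "moment": the same for the moment, N m; "opening": opening from 0.0 (shut) to 1.0 (fully open); "grasp_force": force on a finger pad.
Only numpy, scipy, OpenCV 4.12 (cv2) and the standard library are available. Lean on these libraries where they do the work, as an engineer would, in place of code of your own. Each camera call takes 0.05 s, during which the arm holds its last target. There are 200 camera calls.

## Working session

There is one attempt and no reset: what is moved stays moved. The work goes in short steps, each a Python script; the robot and the scene stay as the last script left them, time stands still between calls to the robot, and variables do not carry over. Pictures are saved under pics/ and viewed, at most 14 in all, crops included, and the job is handed in when it is done.

```bash
ls; mkdir -p pics; python3 - <<'E'
from bench import ctrl
import cv2,numpy as np
s=ctrl.sense();print(s['clock'],s['tool_pos'],s['tool_rot'],ctrl.grip_point_offset)
for c in['top','side']:
    im,d=ctrl.snapshot(c);cv2.imwrite(f'pics/{c}0.png',cv2.cvtColor(im,cv2.COLOR_RGB2BGR));np.save(c+'0d.npy',d)
    i=ctrl.camera_info(c);R=np.array(i['R']);print(c,np.round(i['intrinsics'],1).tolist(),np.round(R,3).tolist(),-R.T@i['t'])
    for n in['slab1','ammonite1','ears1','ears1_crown','slab_tray','crate','rail','rail_top','jar','mug','brush']:
        print(n,[(np.round(b['centre']).tolist(),round(b['p'],2)) for b in ctrl.tip_of(c,n)])
print({k:np.round(v,3).tolist() for k,v in ctrl.camera_info('wrist').items()})
E
```

```text
pics
0.0 [ 0.17550247 -0.62511179  0.23022664] [ 9.90641939e-01  1.36482651e-01 -1.14934408e-04 -1.01045984e-03] -0.0187
top [[346.9, 0.0, 248.4], [0.0, 346.9, 191.6], [0.0, 0.0, 1.0]] [[-0.012, -1.0, -0.017], [-0.992, 0.014, -0.124], [0.125, 0.015, -0.992]] [ 0.38786367 -0.01122506  1.01404336]
slab1 [([308.0, 219.0], 0.82), ([308.0, 189.0], 0.76), ([220.0, 184.0], 0.69)]
ammonite1 [([262.0, 220.0], 0.66), ([218.0, 218.0], 0.63), ([265.0, 185.0], 0.58)]
ears1 [([180.0, 235.0], 0.76)]
ears1_crown [([307.0, 186.0], 0.75), ([166.0, 232.0], 0.56)]
slab_tray [([372.0, 197.0], 0.8), ([168.0, 232.0], 0.63)]
crate [([275.0, 130.0], 0.76)]
rail [([344.0, 130.0], 0.29)]
rail_top [([97.0, 177.0], 0.57)]
jar []
mug [([389.0, 256.0], 0.96)]
brush [([343.0, 131.0], 0.98), ([166.0, 233.0], 0.5)]
side [[435.5, 0.0, 252.8], [0.0, 435.5, 186.9], [0.0, 0.0, 1.0]] [[0.991, -0.134, 0.025], [-0.055, -0.555, -0.83], [0.125, 0.821, -0.557]] [ 0.37306071 -0.92395866  0.72471758]
slab1 [([264.0, 262.0], 0.93), ([225.0, 264.0], 0.87), ([254.0, 196.0], 0.71)]
ammonite1 [([262.0, 226.0], 0.85), ([221.0, 198.0], 0.75), ([217.0, 228.0], 0.7), ([205.0, 135.0], 0.27)]
ears1 [([202.0, 177.0], 0.57), ([264.0, 224.0], 0.23)]
ears1_crown [([203.0, 136.0], 0.82)]
slab_tray [([270.0, 326.0], 0.74)]
crate [([319.0, 224.0], 0.68), ([204.0, 137.0], 0.25)]
rail [([220.0, 198.0], 0.7), ([220.0, 230.0], 0.2)]
rail_top [([243.0, 110.0], 0.91)]
jar [([186.0, 269.0], 0.97), ([226.0, 264.0], 0.48)]
mug []
brush [([345.0, 292.0], 0.8)]
{'intrinsics': [[297.319, 0.0, 257.369], [0.0, 297.319, 191.208], [0.0, 0.0, 1.0]], 'T_tool_cam': [[0.0, -0.962, -0.272, 0.069], [1.0, 0.0, 0.0, 0.001], [-0.0, -0.272, 0.962, -0.143], [0.0, 0.0, 0.0, 1.0]]}
```

View pics/top0.png

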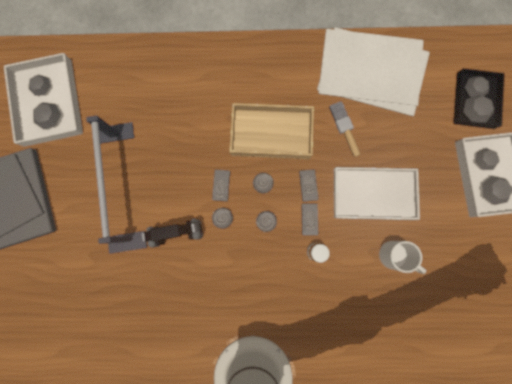

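View pics/side0.png

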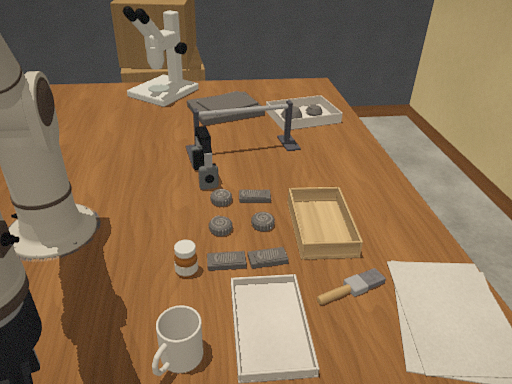

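Six fossils (3 slabs, 3 ammonites) and one pair of ear defenders. Top view: slabs at (220,184), (308,187) and (310,219); ammonites at (263,183), (222,217) and (266,220). The ears are at (175,232) beside the near post, and the bar runs from (97,122) to (105,240). The crate is at (272,130), the tray at (377,194), the jar at (320,253), the mug at (400,256) and the brush at (345,130). Next I'll measure them from depth.

```bash
cat > h.py <<'E'
from bench import ctrl
import cv2,numpy as np
from scipy.spatial.transform import Rotation as Rot
def cloud(c,d):
    i=ctrl.camera_info(c);K=np.array(i['intrinsics']);R=np.array(i['R']);t=np.array(i['t'])
    v,u=np.mgrid[:384,:512];P=np.stack([(u-K[0,2])/K[0,0]*d,(v-K[1,2])/K[1,1]*d,d],-1)
    W=(P-t)@R
    W[d==0]=np.nan
    return W
def clusters(W,zlo,zhi,x,y,minn=15,res=.002,close=3):
    """components of a height slice -> minAreaRect (m), max z"""
    P=W.reshape(-1,3);P=P[np.isfinite(P[:,0])]
    P=P[(P[:,2]>zlo)&(P[:,2]<zhi)&(P[:,0]>x[0])&(P[:,0]<x[1])&(P[:,1]>y[0])&(P[:,1]<y[1])]
    n=(int((x[1]-x[0])/res)+2,int((y[1]-y[0])/res)+2);m=np.zeros(n,np.uint8)
    ij=((P[:,:2]-[x[0],y[0]])/res).astype(int);m[ij[:,0],ij[:,1]]=1
    m=cv2.morphologyEx(m,cv2.MORPH_CLOSE,np.ones((close,close),np.uint8))
    k,l=cv2.connectedComponents(m);lab=l[ij[:,0],ij[:,1]];out=[]
    for a in range(1,k):
        Q=P[lab==a]
        if len(Q)<minn: continue
        (cx,cy),(w,h),an=cv2.minAreaRect(Q[:,:2].astype(np.float32)*1000)
        if w<h: w,h,an=h,w,an-90
        out.append(dict(c=(round(cx/1000,4),round(cy/1000,4)),wh=(round(w),round(h)),ang=round((an+90)%180-90,1),z=round(float(np.percentile(Q[:,2],90)),4),n=len(Q),mean=np.round(Q[:,:2].mean(0),4).tolist()))
    return sorted(out,key=lambda o:-o['n'])
E
python3 - <<'E'
from h import *
for c in['top','side']:
    W=cloud(c,np.load(c+'0d.npy'))
    print(c,'table z',np.nanmedian(W[(W[...,2]<.03)&(W[...,2]>-.03)&(W[...,0]>.3)&(W[...,0]<.8)][...,2]))
    print('FOSSIL');[print(o) for o in clusters(W,.010,.045,(.28,.48),(-.25,.12),close=5)]
    print('CRATE');[print(o) for o in clusters(W,.040,.06,(.45,.75),(-.25,.12),close=7)]
    print('TRAY');[print(o) for o in clusters(W,.018,.035,(.25,.55),(-.6,-.22),close=7)]
    print('RAIL/EARS');[print(o) for o in clusters(W,.125,.18,(.15,.75),(.05,.55),close=7)]
    print('EARS lo');[print(o) for o in clusters(W,.055,.12,(.15,.75),(.05,.4),close=5)]
    print('TALL');[print(o) for o in clusters(W,.05,.11,(.15,.45),(-.55,-.1),close=7)]
E
```

```text
top table z 0.0022101850804032
FOSSIL
{'c': (0.4319, -0.1699), 'wh': (86, 44), 'ang': -1.2, 'z': 0.0219, 'n': 496, 'mean': [0.4316, -0.1693]}
{'c': (0.4385, 0.0801), 'wh': (59, 58), 'ang': -51.1, 'z': 0.0292, 'n': 348, 'mean': [0.4383, 0.0799]}
{'c': (0.4275, -0.0451), 'wh': (57, 57), 'ang': 88.9, 'z': 0.029, 'n': 345, 'mean': [0.4275, -0.0452]}
{'c': (0.4575, -0.2453), 'wh': (44, 6), 'ang': 0.5, 'z': 0.0283, 'n': 50, 'mean': [0.4565, -0.2449]}
{'c': (0.3415, -0.165), 'wh': (42, 11), 'ang': -7.9, 'z': 0.0426, 'n': 35, 'mean': [0.3436, -0.1633]}
CRATE
{'c': (0.6856, -0.0652), 'wh': (235, 140), 'ang': 86.9, 'z': 0.0529, 'n': 460, 'mean': [0.6537, -0.0723]}
TRAY
{'c': (0.4918, -0.3617), 'wh': (236, 122), 'ang': 88.3, 'z': 0.0284, 'n': 376, 'mean': [0.4681, -0.3645]}
{'c': (0.3156, -0.4332), 'wh': (52, 12), 'ang': -24.0, 'z': 0.0339, 'n': 54, 'mean': [0.3159, -0.435]}
{'c': (0.3319, -0.3712), 'wh': (55, 12), 'ang': -7.1, 'z': 0.0321, 'n': 42, 'mean': [0.3342, -0.3703]}
RAIL/EARS
{'c': (0.5365, 0.3804), 'wh': (327, 31), 'ang': 8.0, 'z': 0.1581, 'n': 996, 'mean': [0.5356, 0.3784]}
{'c': (0
[... 1835 characters left out ...]
: (98, 32), 'ang': -80.6, 'z': 0.1608, 'n': 302, 'mean': [0.3962, 0.1886]}
EARS lo
{'c': (0.4037, 0.1533), 'wh': (57, 33), 'ang': 4.8, 'z': 0.1087, 'n': 290, 'mean': [0.4035, 0.146]}
{'c': (0.375, 0.2618), 'wh': (35, 34), 'ang': 10.5, 'z': 0.0926, 'n': 143, 'mean': [0.3758, 0.2596]}
{'c': (0.6879, 0.3912), 'wh': (18, 14), 'ang': -13.8, 'z': 0.1141, 'n': 89, 'mean': [0.6887, 0.392]}
{'c': (0.3745, 0.3558), 'wh': (35, 10), 'ang': -57.6, 'z': 0.1172, 'n': 29, 'mean': [0.3741, 0.356]}
TALL
{'c': (0.3243, -0.4169), 'wh': (107, 79), 'ang': 84.0, 'z': 0.0911, 'n': 1601, 'mean': [0.3223, -0.4116]}
{'c': (0.3363, -0.1869), 'wh': (47, 46), 'ang': 63.7, 'z': 0.0778, 'n': 420, 'mean': [0.3363, -0.1929]}
```

```bash
python3 - <<'E'
from h import *
for c in['top','side']:
    W=cloud(c,np.load(c+'0d.npy'))
    print('FOSSIL',c);[print(o) for o in clusters(W,.010,.045,(.36,.60),(-.235,.12),close=3)]
    print('CRATE');[print(o) for o in clusters(W,.040,.06,(.45,.85),(-.25,.12),close=7)]
    print('TRAY');[print(o) for o in clusters(W,.018,.035,(.36,.65),(-.6,-.22),close=7)]
    print('CROWN');[print(o) for o in clusters(W,.150,.18,(.15,.75),(.05,.3),close=7)]
    P=W.reshape(-1,3);P=P[(P[:,2]>.135)&(P[:,2]<.156)&(P[:,0]>.42)&(P[:,0]<.66)&(P[:,1]>.3)&(P[:,1]<.46)]
    k=np.polyfit(P[:,0],P[:,1],1);print('bar',k,np.degrees(np.arctan(k[0])),np.polyval(k,.535),P[:,2].max(),len(P))
    print('POST');[print(o) for o in clusters(W,.152,.165,(.3,.8),(.3,.5),close=7,minn=4)]
E
```

```text
FOSSIL top
{'c': (0.4319, -0.1699), 'wh': (86, 44), 'ang': -1.2, 'z': 0.0219, 'n': 496, 'mean': [0.4316, -0.1693]}
{'c': (0.5309, -0.171), 'wh': (90, 46), 'ang': 4.7, 'z': 0.0219, 'n': 488, 'mean': [0.5299, -0.17]}
{'c': (0.5348, 0.0844), 'wh': (91, 45), 'ang': -5.5, 'z': 0.0219, 'n': 477, 'mean': [0.5338, 0.0839]}
{'c': (0.4385, 0.0801), 'wh': (59, 58), 'ang': -51.1, 'z': 0.0292, 'n': 348, 'mean': [0.4383, 0.0799]}
{'c': (0.4275, -0.0451), 'wh': (57, 57), 'ang': 88.9, 'z': 0.029, 'n': 345, 'mean': [0.4275, -0.0452]}
{'c': (0.5381, -0.038), 'wh': (59, 57), 'ang': 43.7, 'z': 0.0292, 'n': 337, 'mean': [0.538, -0.0378]}
CRATE
{'c': (0.6897, -0.0651), 'wh': (235, 146), 'ang': 86.4, 'z': 0.0529, 'n': 717, 'mean': [0.6911, -0.0687]}
TRAY
{'c': (0.504, -0.3623), 'wh': (236, 145), 'ang': 87.9, 'z': 0.0284, 'n': 592, 'mean': [0.5055, -0.363]}
{'c': (0.6336, -0.3084), 'wh': (36, 15), 'ang': 21.6, 'z': 0.0225, 'n': 53, 'mean': [0.6331, -0.3089]}
CROWN
{'c': (0.3978, 0.2109), 'wh': (75, 32), 'ang': -80.8, 'z': 0.1611, 'n': 387, 'mean': [0.3979, 0.2091]}
bar [0.14236871 0.30266417] 8.102674870335
[... 1605 characters left out ...]
CROWN
{'c': (0.3937, 0.2102), 'wh': (79, 32), 'ang': -79.2, 'z': 0.1613, 'n': 169, 'mean': [0.3942, 0.2024]}
bar [0.14311478 0.30143372] 8.144568188533906 0.3780001308741159 0.15478428703196756 357
POST
{'c': (0.3879, 0.3543), 'wh': (41, 29), 'ang': -19.6, 'z': 0.1616, 'n': 34, 'mean': [0.3814, 0.3553]}
{'c': (0.673, 0.4002), 'wh': (45, 31), 'ang': 1.8, 'z': 0.1621, 'n': 34, 'mean': [0.6847, 0.3981]}
{'c': (0.501, 0.3752), 'wh': (74, 8), 'ang': 0.0, 'z': 0.1536, 'n': 15, 'mean': [0.5022, 0.3743]}
{'c': (0.5773, 0.3849), 'wh': (23, 10), 'ang': -9.9, 'z': 0.1531, 'n': 7, 'mean': [0.5768, 0.384]}
{'c': (0.4471, 0.3615), 'wh': (19, 10), 'ang': -4.0, 'z': 0.1541, 'n': 4, 'mean': [0.4487, 0.3626]}
```

```bash
cat >> h.py <<'E'
def ori(psi): return np.array([np.cos(psi/2),np.sin(psi/2),0,0])
def best(p,psi):
    """half turn of the tool needing least joint travel, or None"""
    q0=np.array(ctrl.sense()['joint_pos']);c=[]
    for k in(-1,0,1):
        a=psi+k*np.pi;j=ctrl.ik(p,ori(a))
        if j is not None: c.append((np.abs(np.array(j)-q0).max(),a))
    return min(c)[1]
def go(x,y,z,psi):
    a=best([x,y,z],psi);ctrl.move_to([x,y,z],ori(a));return a
def line(x,y,z,v=.15): ctrl.move_straight([x,y,z],max_speed=v)
def st(m=''):
    s=ctrl.sense();print(m,'t',round(s['clock'],2),'tcp',np.round(s['tool_pos'],3),'op',round(s['opening'],3),'grip',round(float(np.max(s['grasp_force'])),1),'F',np.round(s['contact_force'],1))
    return s
E
python3 - <<'E'
from h import *
D=np.radians
x,y=.3958,.2103
line(*(ctrl.sense()['tool_pos'][:2]),.36,.3)
st('up');go(x,y,.26,D(9.5)+np.pi/2);st('hover')
line(x,y,.133,.12);st('down');ctrl.gripper_close(60);st('closed')
line(x,y,.345,.15);st('lift')
im,_=ctrl.snapshot('side');cv2.imwrite('pics/lift.png',cv2.cvtColor(im,cv2.COLOR_RGB2BGR))
E
```

```text
up t 1.77 tcp [ 0.176 -0.626  0.361] op 0.999 grip 0.0 F [ 0.1  0.  -0.6]
hover t 4.83 tcp [0.396 0.21  0.26 ] op 1.0 grip 0.0 F [ 0.1 -0.1  0.3]
down t 6.03 tcp [0.396 0.211 0.134] op 0.998 grip 0.0 F [ 0.1 -0.4 -0.2]
closed t 6.58 tcp [0.396 0.21  0.133] op 0.357 grip 60.4 F [ 0.9 -0.2  4.7]
lift t 8.14 tcp [0.395 0.21  0.344] op 0.362 grip 59.6 F [-0.5 -0.2 -2.8]
```

View pics/lift.png

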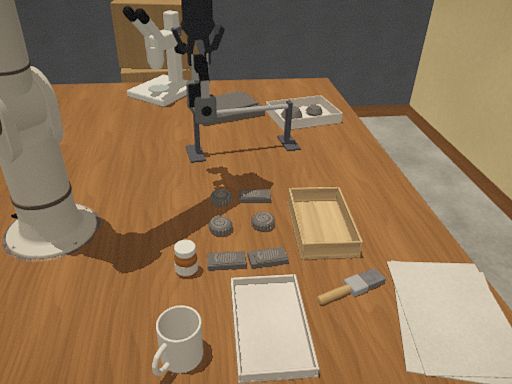

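The ears are held upright at (203,95), clear of the bench; the fossils have not moved. I'll hang them now.

```bash
python3 - <<'E'
from h import *
D=np.radians;x,y=.535,.3784
ps=D(8.1)+np.pi/2
line(.42,.27,.345,.2)
a=best([x,y,.345],ps);ctrl.move_straight([x,y,.345],max_speed=.15,frame=ori(a)) if 0 else ctrl.move_to([x,y,.345],ori(a));st('over')
line(x,y,.175,.12);st();line(x,y,.155,.05);s=st('low')
z=.155
while s['contact_force'][2]<2 and z>.150: z-=.0015;line(x,y,z,.03);s=st()
ctrl.dwell(.3);ctrl.open();ctrl.dwell(.3);st('open');line(x,y,.30,.12);st('away')
for c in['top','side']:
    im,d=ctrl.snapshot(c);cv2.imwrite(f'pics/{c}1.png',cv2.cvtColor(im,cv2.COLOR_RGB2BGR))
    W=cloud(c,d);[print(c,o) for o in clusters(W,.158,.2,(.42,.65),(.28,.48),close=7)]
E
```

```text
over t 9.38 tcp [0.535 0.378 0.344] op 0.363 grip 59.6 F [-0.   0.4 -1.8]
 t 10.95 tcp [0.535 0.379 0.176] op 0.365 grip 59.6 F [ 1.  -0.5 -2.6]
low t 11.5 tcp [0.535 0.378 0.155] op 0.367 grip 59.8 F [ 0.2 -0.1 -2.1]
 t 11.75 tcp [0.535 0.378 0.154] op 0.362 grip 59.8 F [-0.8 -0.3 -2.6]
 t 12.0 tcp [0.535 0.378 0.153] op 0.366 grip 60.8 F [-1.4 -2.3  6.2]
open t 13.18 tcp [0.535 0.378 0.152] op 1.0 grip 0.0 F [-0.2  0.7 -0.4]
away t 14.56 tcp [0.535 0.378 0.299] op 0.997 grip 0.0 F [ 0.1  0.2 -0.3]
top {'c': (0.5494, 0.3471), 'wh': (42, 19), 'ang': 59.5, 'z': 0.179, 'n': 106, 'mean': [0.5458, 0.3455]}
side {'c': (0.5335, 0.3722), 'wh': (86, 33), 'ang': -82.2, 'z': 0.181, 'n': 192, 'mean': [0.5312, 0.3646]}
```

View pics/side1.png

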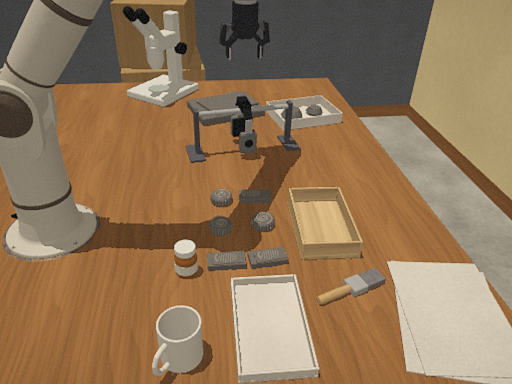

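The ears hang over the bar mid-span at (245,115); the fossils are where they were. Slabs next.

```bash
cat >> h.py <<'E'
TR=((.5026,-.362),np.radians(-2.0)); CR=((.688,-.0648),np.radians(-3.6))
def inbox(B,x,y):
    c,s=np.cos(B[1]),np.sin(B[1]);return B[0][0]+c*x-s*y,B[0][1]+s*x+c*y
def look(save=None):
    """fossils on the bench: (kind,x,y,yaw), from both cameras, biases of the two averaged out"""
    F=[]
    for c,b in(('top',(-.0014,0)),('side',(.0014,.0005))):
        im,d=ctrl.snapshot(c)
        if save: cv2.imwrite(f'pics/{c}{save}.png',cv2.cvtColor(im,cv2.COLOR_RGB2BGR))
        for o in clusters(cloud(c,d),.010,.045,(.36,.61),(-.237,.16)):
            w,h=o['wh'];k='slab' if 80<w<98 and 38<h<56 else 'amm' if 50<w<66 and 50<h<66 else None
            if k: F.append([k,o['c'][0]+b[0],o['c'][1]+b[1],np.radians(o['ang']),c])
    out=[]
    for f in F:
        m=[g for g in F if g[0]==f[0] and np.hypot(g[1]-f[1],g[2]-f[2])<.02]
        if m[0] is f: out.append((f[0],np.mean([g[1] for g in m]),np.mean([g[2] for g in m]),np.mean([g[3] for g in m]),''.join(g[4][0] for g in m)))
    for o in out: print(o[0],np.round(o[1:3],4),round(np.degrees(o[3]),1),o[4])
    return out
def near(L,k,x,y): return min((o for o in L if o[0]==k),key=lambda o:np.hypot(o[1]-x,o[2]-y))
def pick(o,psi,z):
    _,x,y=o[:3]
    go(x,y,.12,psi);line(x,y,z+.02,.2);line(x,y,z,.06);ctrl.gripper_close(60);s=st('grip')
    line(x,y,.12,.2);return st('lifted')['opening']
def place(x,y,psi,z):
    go(x,y,.14,psi);line(x,y,z+.02,.2);line(x,y,z,.05);st('put');ctrl.dwell(.15);ctrl.open();st('open');line(x,y,.14,.2)
E
python3 - <<'E'
from h import *
o=near(look(),'slab',.533,.084)
pick(o,o[3],.004)
place(*inbox(TR,0,0),TR[1],.011)
look('2');st()
E
```

```text
slab [ 0.4307 -0.17  ] -2.1 ts
slab [ 0.5294 -0.1703] 5.5 ts
slab [0.5329 0.0836] -4.1 ts
amm [0.437  0.0783] -3.1 ts
amm [ 0.426  -0.0465] 73.5 ts
amm [ 0.5372 -0.0393] -8.9 ts
grip t 17.64 tcp [0.533 0.084 0.005] op 0.509 grip 61.6 F [-1.4  0.2  5.5]
lifted t 18.38 tcp [0.532 0.083 0.119] op 0.506 grip 61.2 F [-0.3 -0.7 -2.7]
put t 21.26 tcp [ 0.502 -0.362  0.011] op 0.504 grip 61.2 F [ 0.8 -0.  -1.7]
open t 21.9 tcp [ 0.503 -0.362  0.011] op 1.001 grip 0.0 F [ 0.1 -0.5  0.7]
slab [ 0.4305 -0.1697] -1.9 t
slab [ 0.5294 -0.1706] 5.3 t
amm [ 0.4259 -0.047 ] 70.1 ts
amm [0.4364 0.0786] -5.8 ts
amm [ 0.5384 -0.0385] -0.8 t
 t 22.79 tcp [ 0.501 -0.361  0.138] op 1.002 grip 0.0 F [ 0.3 -0.6  0.1]
```

View pics/side2.png

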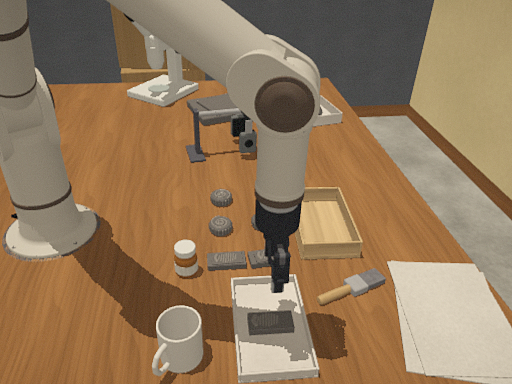

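Slab 1 lies flat in the middle of the tray at (270,322). The outer slabs get released just above the wall level, about 1 cm up.

```bash
python3 - <<'E'
from h import *
for (x,y),yt in(((.529,-.17),-.072),((.4306,-.17),.072)):
    o=near(look(),'slab',x,y);pick(o,o[3],.004);place(*inbox(TR,0,yt),TR[1],.022)
line(*ctrl.sense()['tool_pos'][:2],.25,.3);go(.45,.0,.3,0)
look('3');st()
from h import cloud
E
```

```text
slab [ 0.4307 -0.1695] -2.4 ts
slab [ 0.5292 -0.1708] 5.1 t
amm [0.4366 0.0786] -24.9 ts
amm [ 0.4261 -0.0465] -12.6 ts
amm [ 0.5386 -0.0385] -0.9 t
grip t 25.27 tcp [ 0.53  -0.171  0.005] op 0.507 grip 61.7 F [-1.2  1.1  5.4]
lifted t 26.01 tcp [ 0.528 -0.171  0.119] op 0.505 grip 61.2 F [-0.6 -0.1 -1.8]
put t 28.23 tcp [ 0.5   -0.434  0.022] op 0.504 grip 61.1 F [ 0.7 -0.1 -1.7]
open t 28.88 tcp [ 0.5   -0.434  0.022] op 1.001 grip 0.0 F [-0.7  0.6 -0.3]
slab [ 0.4306 -0.1698] -1.1 ts
amm [ 0.4263 -0.046 ] 36.8 ts
amm [0.4364 0.0792] -24.8 ts
amm [ 0.5385 -0.0386] -0.8 t
grip t 32.38 tcp [ 0.431 -0.17   0.005] op 0.508 grip 61.0 F [-1.9  1.1  7.5]
lifted t 33.12 tcp [ 0.43  -0.17   0.119] op 0.504 grip 61.3 F [-0.4 -0.6 -2.8]
put t 34.93 tcp [ 0.505 -0.29   0.022] op 0.506 grip 61.3 F [-0.7  0.1 -2.5]
open t 35.58 tcp [ 0.505 -0.29   0.022] op 0.996 grip 0.0 F [ 0.3  0.2 -0.2]
amm [ 0.427  -0.0476] 54.6 s
amm [ 0.5373 -0.0416] 28.3 s
amm [0.4368 0.0759] -52.6 s
 t 38.08 tcp [ 0.45  -0.002  0.3  ] op 1.005 grip 0.0 F [0.1 0.  0.4]
```

View pics/side3.png

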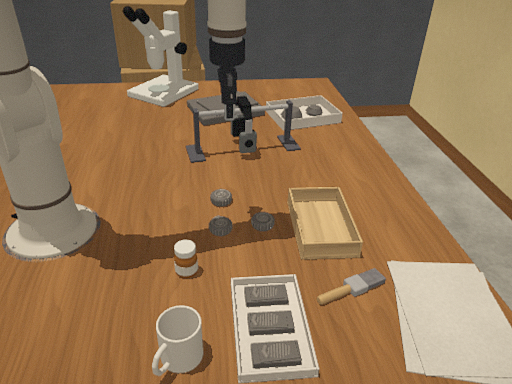

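All three slabs lie flat and apart in the tray (265,295), (270,322), (275,354). Ammonites next.

```bash
python3 - <<'E'
from h import *
for (x,y),yt in(((.5372,-.0393),-.07),((.426,-.0465),0),((.437,.0785),.07)):
    o=near(look(),'amm',x,y);pick(o,CR[1]+np.pi/2,.004);place(*inbox(CR,0,yt),CR[1]+np.pi/2,.0125)
line(*ctrl.sense()['tool_pos'][:2],.25,.3)
line(.45,-.15,.35,.3);look('4');st()
E
```

```text
amm [ 0.4259 -0.0478] -42.5 s
amm [ 0.539  -0.0402] 27.0 s
amm [0.4363 0.0766] -4.6 s
grip t 40.71 tcp [ 0.539 -0.04   0.005] op 0.68 grip 63.4 F [-2.6 -0.1  5.8]
lifted t 41.44 tcp [ 0.538 -0.041  0.119] op 0.683 grip 64.3 F [ 0.2 -0.3 -1.9]
put t 43.42 tcp [ 0.683 -0.135  0.012] op 0.68 grip 64.3 F [ 0.   1.3 -0.8]
open t 43.96 tcp [ 0.684 -0.135  0.013] op 1.001 grip 0.0 F [ 0.2 -0.2  0.3]
amm [0.4368 0.0791] -5.4 ts
amm [ 0.4258 -0.0465] 74.6 ts
grip t 47.41 tcp [ 0.426 -0.047  0.005] op 0.683 grip 62.0 F [-2.6 -0.5 10.1]
lifted t 48.14 tcp [ 0.425 -0.047  0.119] op 0.676 grip 64.3 F [-0.2  0.2 -2.4]
put t 50.4 tcp [ 0.688 -0.065  0.012] op 0.68 grip 64.3 F [ 0.2  0.5 -1.3]
open t 50.94 tcp [ 0.688 -0.065  0.013] op 1.0 grip 0.0 F [ 0.4 -0.7  0.1]
amm [0.4368 0.0791] -3.0 ts
grip t 54.45 tcp [0.437 0.079 0.005] op 0.679 grip 62.2 F [-1.7 -0.7  9. ]
lifted t 55.18 tcp [0.436 0.078 0.119] op 0.677 grip 64.4 F [-0.  -0.3 -1.7]
put t 57.46 tcp [0.692 0.005 0.012] op 0.679 grip 64.3 F [ 0.1 -0.2 -1.8]
open t 58.0 tcp [0.693 0.005 0.013] op 1.002 grip 0.0 F [ 1.6 -0.2  0.6]
 t 60.95 tcp [ 0.45  -0.149  0.35 ] op 1.004 grip 0.0 F [ 0.  -0.4  0.2]
```

View pics/side4.png

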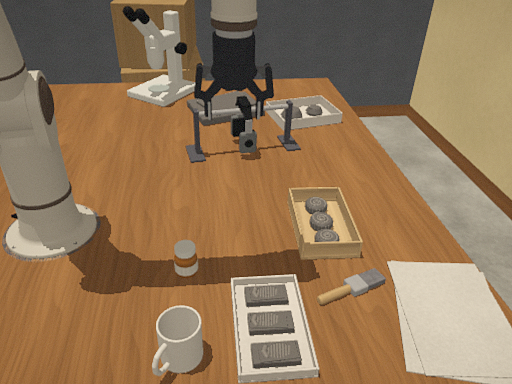

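View pics/top4.png

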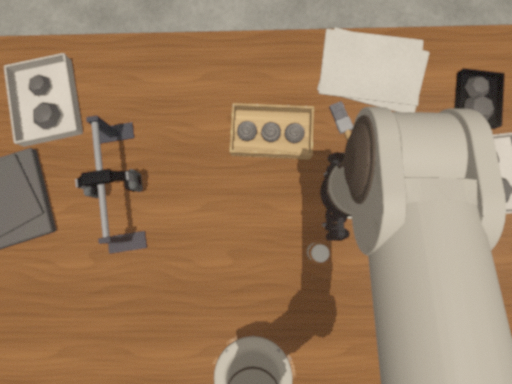

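All three ammonites lie apart in the crate, top view (247,131), (271,132), (294,132). The ears straddle the bar with cups at (90,185) and (135,180). The bench is clear. One numeric check of heights and hang, then I'll hand in.

```bash
python3 - <<'E'
from h import *
for c in('top','side'):
    W=cloud(c,ctrl.snapshot(c)[1])
    for n,a in(('crown',(.165,.2,(.42,.65),(.28,.48))),('amm',(.024,.044,(.635,.74),(-.165,.04))),('slab',(.017,.04,(.447,.56),(-.465,-.26)))):
        for o in clusters(W,*a): print(c,n,o['c'],o['wh'],o['ang'],o['z'])
E
```

```text
top crown (0.5361, 0.379) (83, 32) -82.1 0.1807
top amm (0.6892, -0.0637) (59, 58) 20.0 0.0353
top amm (0.6839, -0.1314) (59, 57) 89.9 0.0353
top amm (0.6934, 0.0066) (58, 58) 40.5 0.035
side crown (0.5321, 0.3752) (78, 32) -82.3 0.1814
side amm (0.6851, -0.0656) (57, 56) -69.9 0.0351
side amm (0.6824, -0.1308) (59, 49) -2.3 0.0354
side amm (0.6887, 0.0025) (58, 55) -18.4 0.0353
side slab (0.4993, -0.4341) (90, 47) -2.5 0.0262
side slab (0.5015, -0.3625) (90, 47) -2.6 0.0264
side slab (0.5036, -0.2903) (90, 48) -1.3 0.0266
```

```bash
python3 -c "
from bench import ctrl
print(ctrl.job_done())"
```

```text
the job is handed in; nothing more can be done
None
```

I handed the job in at about 61 s on the robot's clock. All three slabs lie flat and apart in the white tray, and all three ammonites in the crate. The only pair of ear defenders present hangs square on the bar, and I saw no movement of the jar, mug or brush in the pictures. The hand-in call returned no verdict.

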